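# Tip the tall measuring cylinder over onto the draining rack

## Task

Put the tall measuring cylinder on the draining rack in two goes: first tip it towards the rack until it leans on the front rod with its foot still on the bench, and let go of it there. Then take hold of it again below its middle and finish the tip, so that it lies across both rods between the pins, mouth sloping down to the back, and let go. Leave the short cylinder standing where it is.

Things in the scene. Friction and masses are not known exactly. Their poses are not given: they have to be found in the camera images.
- tall_mid (a point): The tall measuring cylinder, pale plastic with dark level marks: 280 mm tall, body 44 mm in diameter (rim 48 mm), open at the top, on a black rubber foot (68 mm in diameter, 12 mm thick) that does not slip easily; 0.18 to 0.29 kg. It stands on the bench 140 to 165 mm in front of the rack's front rod, before one of the rack's two bays. This point is on its axis half-way up, 140 mm above the underside of the foot; z points along the axis to the mouth.
- short_mid (a point): A bystander: the short measuring cylinder of the same make, 150 mm tall, body 36 mm in diameter, foot 60 mm, standing before the other bay. This point is on its axis half-way up, 75 mm above its underside; z points up.
- front_rest: The front rod of the fixed steel wire draining rack, the ledge to lean the cylinder on: a level rod 12 mm thick and 300 mm long. The origin is on the rod's axis at its middle, 134 mm above the bench; y runs along the rod, x points level to the back rod, away from the standing cylinders, z up. Its two bays are centred at y = +70 and -70 mm; each lies between two pins of 7 mm thickness, 72 mm apart, that rise 32 mm above the rod's axis.
- back_rest: The back rod, parallel to the front rod, 140 mm behind it and 25 mm lower (axis 109 mm above the bench), with the same thickness, length, bays and pins; same axes, origin on the rod's axis at its middle. The steel side frames of the rack stand at y = +150 and -150 mm; a drip tray 18 mm high lies on the bench from 25 mm to 225 mm behind the front rod.

How it is judged:
On the way, in this order (a step that is already met when the one before it is completed fails the run):
1. The tall cylinder leans on the front rod, tilted 15 to 65 degrees, its foot on the bench and nothing holding it (angle between tall_mid's own z axis and vertical between 0.26 and 1.13 rad and contact force between tall and front_rest above 0.05 N and contact force between tall and table above 0.05 N and contact force between tall and the fingers below 0.02 N and linear speed of tall below 0.05 m/s), for 0.2 s.
2. The leaning cylinder is taken again below its middle (contact force between tall and the fingers above 1 N and z of the grasp point in the frame of tall_mid below 0 m and angle between tall_mid's own z axis and vertical below 1.3 rad), for 0.1 s.
At the end, for the whole second after the job is handed in: The tall cylinder rests on both rods, clear of the bench, mouth to the back and 2 to 22 degrees down, its axis within 25 degrees of square to the rods, down between the pins of either bay (middle within 18 mm of the bay's centre); the short cylinder stands within 30 mm of its start (angle between tall_mid's own z axis and vertical between 1.605 and 1.955 rad and angle between the z axis of tall_mid and the x axis of front_rest, either way round below 0.45 rad and (y of tall_mid in the frame of front_rest between 0.052 and 0.088 m or y of tall_mid in the frame of front_rest between -0.088 and -0.052 m) and z of tall_mid in the frame of front_rest below 0.045 m and contact force between tall and front_rest above 0.05 N and contact force between tall and back_rest above 0.05 N and contact force between tall and table below 0.02 N and linear speed of tall below 0.03 m/s and angle between short_mid's own z axis and vertical below 0.17 rad and distance of short_mid from where it was at the start of the episode below 0.03 m); the robot touches nothing.
It fails at once if the short cylinder is knocked over or pushed more than 30 mm (angle between short_mid's own z axis and vertical above 0.35 rad or distance of short_mid from where it was at the start of the episode above 0.03 m).
It also fails if it takes over 45 s, if anything falls off the work surface, if the arm or the gripper's body presses on something with over 40 N, if the wrist force passes 120 N, or if a joint passes its speed limit or range.

## Robot

A 6-joint arm with a two-finger parallel gripper is mounted at the origin on the work surface. World frame = base frame: x ahead of the robot, y to its left, z up, the work surface at z = 0. Lengths are in m, angles in rad, forces in N, time in s.
With the tool pointing down it reaches from about 0.375 to 0.975 m from the base axis. Payload 3.8 kg.
Tool frame: the origin (TCP) lies at the very end of the fingers, on their centre line; the grasp point (between the pads) lies 19 mm behind it; z points along the fingers, x is the direction in which the jaws open and shut, and the axes are right-handed (so a half turn about z gives the same grasp; the last joint's range is limited). The gripper opens to 88 mm and grips with 3 to 60 N. Pads are 18 mm wide; open, the fingers measure 123 mm over their backs; the gripper's body (75 mm by 187 mm) begins 45 mm behind the grasp point.
Start: joints at [-1.171, 0.264, 1.604, -0, 1.274, -0.037], TCP at [0.286, -0.612, 0.239] pointing down, gripper open.
Joint ranges: [-2.63, 2.63], [-0.94, 2.18], [0.31, 2.57], [-1.31, 4.45], [0, 2.66], [-2.55, 2.55]. Speed limits (rad/s): [2.57, 2.57, 3.14, 3.14, 3.14, 3.14].

## Interface

Orientations are given as a rotation vector (axis times angle).
In Python, from bench import sensors, imaging, ticket, nets gives the robot as it stands.
- The arm moves only by the tool move_arm, never from a script. Its argument "motion" is a list of rows, each an object of numbers: "x", "y", "z": the shift along the tool's x, y, z in mm; "wx", "wy", "wz": the turn, a rotation vector about the tool's x, y, z in degrees. A call has 1 to 10 rows; each row is the pose to reach, as a shift and turn from the pose measured when the call began, along the tool's axes at that moment; what a row does not reach only later rows make up. A row lasts 1/12 s, in which the tool goes at most 41.7 mm and 7.16 degrees, less where a joint would pass 70% of its speed; a pose out of reach is approached as far as the arm can. A call with a gripper value outside its range is refused whole. "claw" is the finger opening in mm, from 0 to 88.1, set as the call begins (left out, the last holds). The fingers move at their own pace and stop on an object; the grip force is fixed at half the most. Time passes only in rows, so rows that repeat a pose let the fingers close. It gives the time, the measured TCP pose, the force and the opening at its end, in the units of the state.
- sensors.read_state(): the state, without advancing time (a new reading comes with each control period).
- imaging.get_image(name): name is "scene" or "top" or "wrist"; returns a dict with "img" (384x512x3 uint8, red, green, blue), "fx", "fy", "cx", "cy" (pixels), "extrinsics" (4x4, takes a point from camera to world coordinates). Camera axes: x right, y down, z forward; pixel columns grow to the right and rows downward; lengths in m; the calibration is good to about 2 mm. A picture is of the moment at which its call begins. There is no depth.
- ticket.hand_in(): hands the job in, once; it reports no verdict.
Trained networks look in the newest picture that a camera, given by its name, has taken for a name from the list of things; names that differ only in an ending like _2 or _b are one class to them, and where a whole thing is asked for, a point or a joint stands for the part that bears it (a point fixed in the world has none). Each returns a list of dicts, best first, with "conf" (0 to 1); they miss things now and then, are a little off and sometimes report something else, mostly with a low value. They report only what shows in the picture. A call takes as long as a camera call.
- nets.find_in(name, camera): "at" ([x, y, z] in m, in the coordinates of the camera as it stood for that picture, good to about 4 mm: the middle of the surface that is visible of it).
- nets.silhouettes(name, camera): "region" (384x512 bool, what is visible of it).
The state is a dict: "time_s": time; "qpos": joint angles; "qvel": joint speeds; "effort": joint torques, N m; "ee_pos": TCP position; "tool_rot": TCP orientation; "wrist_force": force on the tool from outside, world axes, zero at the start; "torque": the same for the moment, N m; "width": opening from 0.0 (shut) to 1.0 (fully open).
Only numpy, scipy, OpenCV 4.12 (cv2) and the standard library are available. Lean on these libraries where they do the work, as an engineer would, in place of code of your own. Each camera call takes 0.05 s, during which the arm holds its last target. There are 200 camera calls.

## Working session

There is one attempt and no reset: what is moved stays moved. The work goes in short steps, Python scripts to look and compute and a tool call to move; the robot and the scene stay as the last step left them, time stands still between calls to the robot, and variables do not carry over. Pictures are saved under pics/ and viewed, about 8 in all and at most 12, crops included, and the job is handed in when it is done.

Besides the shell and the picture viewer there is one more tool, called after "Request:" as a command line: name --argument value ..., lists and objects as JSON in quotes. move_arm: Moves the arm, as the interface text tells. Its arguments: {"type":"object","properties":{"motion":{"type":"array"},"claw":{"type":"number"}},"required":["motion"]}

```bash
mkdir -p pics; ls; cat > h.py <<'E'
import numpy as np, cv2
from scipy.spatial.transform import Rotation as R
from bench import sensors, imaging, ticket, nets
def w(im,p): E=np.array(im["extrinsics"]); return E[:3,:3]@np.array(p)+E[:3,3]
def proj(im,P):
    E=np.array(im["extrinsics"]); c=E[:3,:3].T@(np.array(P)-E[:3,3]); return np.array([im["fx"]*c[0]/c[2]+im["cx"],im["fy"]*c[1]/c[2]+im["cy"]])
def ray(im,u,v):
    E=np.array(im["extrinsics"]); d=E[:3,:3]@np.array([(u-im["cx"])/im["fx"],(v-im["cy"])/im["fy"],1]); return E[:3,3],d/np.linalg.norm(d)
def onz(im,u,v,z): o,d=ray(im,u,v); return o+d*(z-o[2])/d[2]
def save(im,n): cv2.imwrite("pics/"+n,cv2.cvtColor(im["img"],cv2.COLOR_RGB2BGR))
E
python3 - <<'E'
from h import *
np.set_printoptions(precision=4,suppress=True)
ims=[]
for c in ["scene","top"]:
    im=imaging.get_image(c); ims.append(im["img"])
    print(c,im["fx"],np.array(im["extrinsics"]).round(3).tolist())
    for n in ["tall_mid","short_mid","front_rest","back_rest"]:
        for d in nets.find_in(n,c)[:2]: print(n,d["conf"],w(im,d["at"]),proj(im,w(im,d["at"])))
        for d in nets.silhouettes(n,c)[:1]:
            ys,xs=np.where(d["region"]); print("   sil",d["conf"],xs.min(),xs.max(),ys.min(),ys.max(),len(xs))
cv2.imwrite("pics/a.png",cv2.cvtColor(cv2.resize(np.vstack(ims),None,fx=.78,fy=.78),cv2.COLOR_RGB2BGR))
s=sensors.read_state(); print(s)
E
```

```text
pics
scene 351.78104679889907 [[0.867, 0.356, -0.348, 0.87], [0.498, -0.6, 0.627, -0.416], [0.015, -0.717, -0.697, 0.59], [0.0, 0.0, 0.0, 1.0]]
tall_mid 0.94 [0.4445 0.0848 0.1675] [193.8137 124.2052]
   sil 0.87 178 215 66 186 2557
short_mid 0.83 [ 0.4803 -0.0536  0.0844] [171.1971 196.6067]
   sil 0.62 154 187 161 228 1334
front_rest 0.78 [0.6116 0.0261 0.1406] [246.8756 175.4013]
   sil 0.93 222 271 124 220 721
back_rest 0.71 [0.7459 0.0523 0.1155] [314.8252 201.517 ]
   sil 0.57 301 330 145 250 704
top 369.0367878172051 [[-0.011, -0.996, 0.084, 0.576], [-1.0, 0.012, 0.008, 0.005], [-0.009, -0.084, -0.996, 0.823], [0.0, 0.0, 0.0, 1.0]]
tall_mid 0.87 [0.4426 0.0951 0.2361] [197.3637 307.864 ]
   sil 0.93 174 228 270 336 2005
   sil 0.76 264 293 259 294 797
front_rest 0.78 [0.5989 0.0586 0.1352] [225.3117 209.2308]
   sil 0.69 144 304 189 230 1071
   sil 0.6 133 283 121 159 958
{'time_s': 0.9, 'qpos': array([-1.1709,  0.2639,  1.604 , -0.    ,  1.2737, -0.0369]), 'qvel': array([-0.0015, -0.001 , -0.0004,  0.0007,  0.0015, -0.002 ]), 'effort': array([ -0.0001, -50.2031, -35.7264,   0.0729,   0.018 ,  -0.    ]), 'ee_pos': array([ 0.2855, -0.6116,  0.2387]), 'tool_rot': array([ 2.6499, -1.6874,  0.0001]), 'wrist_force': array([0.2779, 0.2144, 0.3942]), 'torque': array([ 0.0521,  0.0476, -0.0127]), 'width': 0.9998207095324758}
```

View pics/a.png

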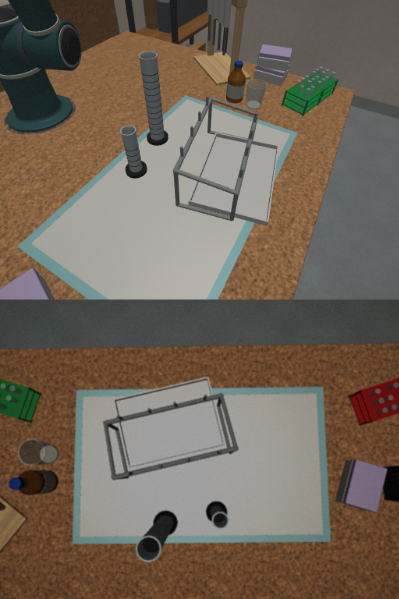

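```bash
cat > fit.py <<'E'
from h import *
from scipy.optimize import minimize
def hull(im,P,m):
    q=np.array([proj(im,p) for p in P]); cv2.fillConvexPoly(m,cv2.convexHull((q*16).astype(np.int32)),1,shift=4)
def circ(c,r,z): a=np.linspace(0,2*np.pi,24); return [(c[0]+r*np.cos(t),c[1]+r*np.sin(t),z) for t in a]
def cyl(im,x,h,rb,rf):
    m=np.zeros((384,512),np.uint8); hull(im,circ(x,rf,0)+circ(x,rf,.012),m); hull(im,circ(x,rb,.012)+circ(x,rb,h),m); return m>0
def rod(im,x,dx,z):
    m=np.zeros((384,512),np.uint8); c,s=np.cos(x[2]),np.sin(x[2])
    T=lambda a,b,z:(x[0]+c*a-s*b,x[1]+s*a+c*b,z)
    def box(a0,a1,b0,b1,z0,z1): hull(im,[T(a,b,k) for a in(a0,a1) for b in(b0,b1) for k in (z0,z1)],m)
    box(dx-.005,dx+.005,-.15,.15,z-.005,z+.005)
    for b in (-.106,-.034,.034,.106): box(dx-.003,dx+.003,b-.003,b+.003,z,z+.032)
    return m>0
def iou(a,b): return (a&b).sum()/max(1,(a|b).sum())
def opt(f,x0,st):
    s=np.vstack([x0]+[np.array(x0)+np.eye(len(x0))[i]*st[i] for i in range(len(x0))])
    r=minimize(f,x0,method="Nelder-Mead",options=dict(initial_simplex=s,maxiter=150)); return r.x,r.fun
E
python3 - <<'E'
from fit import *
np.set_printoptions(precision=4,suppress=True)
I={c:imaging.get_image(c) for c in ("scene","top")}
S={}
for c in I:
    for n in ["tall_mid","short_mid","front_rest","back_rest"]:
        d=nets.silhouettes(n,c)
        if d: S[c,n]=d[0]["region"]
print(S.keys())
for cs in (["scene"],["top"],["scene","top"]):
  for n,g,x0 in (("tall_mid",(.28,.022,.034),[.46,.09]),("short_mid",(.15,.018,.03),[.49,-.05])):
    k=[c for c in cs if (c,n) in S]
    if k: print(cs,n,opt(lambda x:-sum(iou(cyl(I[c],x,*g),S[c,n]) for c in k)/len(k),x0,[.02,.02]))
  k=[(c,n,dx,z) for c in cs for n,dx,z in (("front_rest",0,.134),("back_rest",.14,.109)) if (c,n) in S]
  B=lambda m:cv2.GaussianBlur(m.astype(np.float32),(0,0),2)
  f=lambda x:np.mean([((B(rod(I[c],x,dx,z))-B(S[c,n]))**2).sum()/B(S[c,n]).sum() for c,n,dx,z in k])
  X,v=opt(f,[.606,.04,.2],[.02,.02,.1]); print(cs,"rack",X,v)
  if len(cs)==2:
    out=[]
    for c in I:
      im=I[c]["img"][...,::-1].copy(); im[rod(I[c],X,0,.134)]=(0,0,255); im[rod(I[c],X,.14,.109)]=(0,255,0)
      x0,y0=((150,50) if c=="scene" else (120,100)); out.append(cv2.resize(im[y0:y0+250,x0:x0+200],None,fx=2,fy=2))
    cv2.imwrite("pics/b.png",np.hstack(out))
s=sensors.read_state(); print(R.from_rotvec(s["tool_rot"]).as_matrix())
E
```

```text
dict_keys([('scene', 'tall_mid'), ('scene', 'short_mid'), ('scene', 'front_rest'), ('scene', 'back_rest'), ('top', 'tall_mid'), ('top', 'short_mid'), ('top', 'front_rest')])
['scene'] tall_mid (array([0.4351, 0.102 ]), np.float64(-0.9622499056247641))
['scene'] short_mid (array([ 0.4646, -0.0426]), np.float64(-0.9560975609756097))
['scene'] rack [0.5985 0.0637 0.2246] 0.008733134716749191
['top'] tall_mid (array([0.4352, 0.1002]), np.float64(-0.970970970970971))
['top'] short_mid (array([ 0.4634, -0.0436]), np.float64(-0.9249692496924969))
['top'] rack [0.5983 0.062  0.2214] 0.004191640764474869
['scene', 'top'] tall_mid (array([0.4356, 0.1006]), np.float64(-0.9606431792559188))
['scene', 'top'] short_mid (array([ 0.4636, -0.0425]), np.float64(-0.9315969922866486))
['scene', 'top'] rack [0.5981 0.0639 0.2233] 0.009989738464355469
[[ 0.4231 -0.9061  0.    ]
 [-0.9061 -0.4231  0.0001]
 [-0.     -0.     -1.    ]]
```

View pics/b.png

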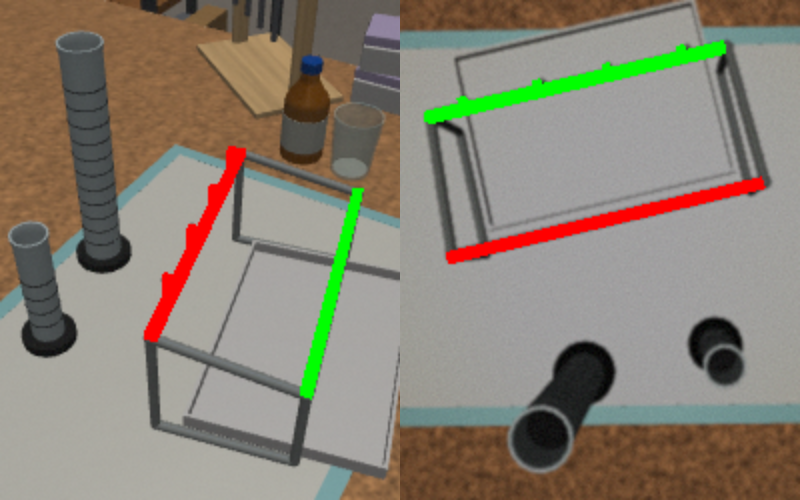

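```bash
cat > plan.py <<'E'
from h import *
import json
yaw=.2225; O=np.array([.598,.0635,.134]); rx=np.array([np.cos(yaw),np.sin(yaw),0]); ry=np.array([-rx[1],rx[0],0]); Z=np.array([0,0,1.])
def ori(phi):  # tool pitch, deg forward of down, in the rack's x-z plane
    p=np.radians(phi); z=-np.cos(p)*Z+np.sin(p)*rx; x=-ry; return R.from_matrix(np.c_[x,np.cross(z,x),z])
def rack(a,b,c): return O+a*rx+b*ry+c*Z     # rack-frame point to world
def toR(p): d=np.array(p)-O; return np.array([d@rx,d@ry,d[2]])
def rows(wps):
    """wps: list of (grasp point world, phi) per row -> rows"""
    s=sensors.read_state(); p0=s["ee_pos"]; R0=R.from_rotvec(s["tool_rot"]); out=[]
    for g,phi in wps:
        Rt=ori(phi); t=np.array(g)+.019*Rt.as_matrix()[:,2]
        d=R0.inv().apply(t-p0)*1000; v=np.degrees((R0.inv()*Rt).as_rotvec())
        out.append({k:round(float(a)) if k in"xyz" else round(float(a),1) for k,a in zip(["x","y","z","wx","wy","wz"],[*d,*v])})
    print(json.dumps(out)); return out
def line(g0,f0,g1,f1,n): return [(np.array(g0)+(np.array(g1)-g0)*i/n,f0+(f1-f0)*i/n) for i in range(1,n+1)]
def now():
    s=sensors.read_state(); M=R.from_rotvec(s["tool_rot"]).as_matrix(); g=s["ee_pos"]-.019*M[:,2]
    phi=np.degrees(np.arctan2(M[:,2]@rx,-M[:,2][2])); return s,g,phi
E
python3 - <<'E'
from plan import *
s,g,phi=now(); print(g,phi)
m=np.array([.42,-.28,.40]); e=np.array([.4355,.1008,.40])
rows(line(g,0,m,0,10))
E
```

```text
[ 0.28557042 -0.61158569  0.25767154] 0.0018908340354215345
[{"x": -24, "y": -26, "z": -14, "wx": -0.0, "wy": 0.0, "wz": 12.3}, {"x": -49, "y": -52, "z": -28, "wx": -0.0, "wy": 0.0, "wz": 12.3}, {"x": -73, "y": -79, "z": -43, "wx": -0.0, "wy": 0.0, "wz": 12.3}, {"x": -97, "y": -105, "z": -57, "wx": -0.0, "wy": 0.0, "wz": 12.3}, {"x": -122, "y": -131, "z": -71, "wx": -0.0, "wy": 0.0, "wz": 12.3}, {"x": -146, "y": -157, "z": -85, "wx": -0.0, "wy": 0.0, "wz": 12.3}, {"x": -171, "y": -183, "z": -100, "wx": -0.0, "wy": 0.0, "wz": 12.3}, {"x": -195, "y": -210, "z": -114, "wx": -0.0, "wy": 0.0, "wz": 12.3}, {"x": -219, "y": -236, "z": -128, "wx": -0.0, "wy": 0.0, "wz": 12.3}, {"x": -244, "y": -262, "z": -142, "wx": -0.0, "wy": 0.0, "wz": 12.3}]
```

Request:
move_arm --motion '[{"x":-24,"y":-26,"z":-15,"wz":6},{"x":-49,"y":-52,"z":-30,"wz":12.3},{"x":-73,"y":-79,"z":-45,"wz":12.3},{"x":-97,"y":-105,"z":-60,"wz":12.3},{"x":-122,"y":-131,"z":-75,"wz":12.3},{"x":-146,"y":-157,"z":-85,"wz":12.3},{"x":-171,"y":-183,"z":-100,"wz":12.3},{"x":-195,"y":-210,"z":-115,"wz":12.3},{"x":-219,"y":-236,"z":-130,"wz":12.3},{"x":-244,"y":-262,"z":-142,"wz":12.3}]' --claw 88

```text
validation failed for argument at $.mo...
```

```bash
python3 - <<'E'
from plan import *
s,g,phi=now(); print(g,phi,s["qpos"],s["time_s"])
rows(line(g,phi,np.array([.4355,.1008,.36]),0,10))
E
```

```text
[ 0.28557042 -0.61158569  0.25767154] 0.0018908340354215345 [-1.17086759e+00  2.63896747e-01  1.60406724e+00  4.28480138e-05
  1.27367017e+00 -3.69178589e-02] 1.4
[{"x": -58, "y": -44, "z": -10, "wx": -0.0, "wy": 0.0, "wz": 12.3}, {"x": -116, "y": -87, "z": -20, "wx": -0.0, "wy": 0.0, "wz": 12.3}, {"x": -175, "y": -131, "z": -31, "wx": -0.0, "wy": 0.0, "wz": 12.3}, {"x": -233, "y": -175, "z": -41, "wx": -0.0, "wy": 0.0, "wz": 12.3}, {"x": -291, "y": -219, "z": -51, "wx": -0.0, "wy": 0.0, "wz": 12.3}, {"x": -349, "y": -262, "z": -61, "wx": -0.0, "wy": 0.0, "wz": 12.3}, {"x": -407, "y": -306, "z": -72, "wx": -0.0, "wy": 0.0, "wz": 12.3}, {"x": -466, "y": -350, "z": -82, "wx": -0.0, "wy": 0.0, "wz": 12.3}, {"x": -524, "y": -394, "z": -92, "wx": -0.0, "wy": 0.0, "wz": 12.3}, {"x": -582, "y": -437, "z": -102, "wx": -0.0, "wy": 0.0, "wz": 12.3}]
```

Request:
move_arm --motion '[{"x":-24,"y":-26,"z":-15,"wx":0,"wy":0,"wz":6},{"x":-49,"y":-52,"z":-30,"wx":0,"wy":0,"wz":12.3},{"x":-73,"y":-79,"z":-45,"wx":0,"wy":0,"wz":12.3},{"x":-97,"y":-105,"z":-60,"wx":0,"wy":0,"wz":12.3},{"x":-122,"y":-131,"z":-75,"wx":0,"wy":0,"wz":12.3},{"x":-146,"y":-157,"z":-85,"wx":0,"wy":0,"wz":12.3},{"x":-171,"y":-183,"z":-100,"wx":0,"wy":0,"wz":12.3},{"x":-195,"y":-210,"z":-115,"wx":0,"wy":0,"wz":12.3},{"x":-219,"y":-236,"z":-130,"wx":0,"wy":0,"wz":12.3},{"x":-244,"y":-262,"z":-142,"wx":0,"wy":0,"wz":12.3}]' --claw 88

```text
time_s: 2.23
ee_pos: [0.4202, -0.2782, 0.3823]
tool_rot: [-2.454, 1.962, -0.003]
wrist_force: [0.9, -0.1, 0.6]
width: 1.0
```

```bash
python3 - <<'E'
from plan import *
s,g,phi=now(); print(g,phi,s["qpos"],s["time_s"],s["tool_rot"])
rows(line(g,phi,np.array([.4355,.1008,.36]),0,10))
E
```

```text
[ 0.42015361 -0.27818097  0.40126638] 0.07171820654512916 [-6.34296106e-01 -1.21932765e-01  1.75646285e+00  4.92678427e-05
  1.50520788e+00  7.14699823e-01] 2.2333 [-2.45354774  1.96186708 -0.00290776]
[{"x": -37, "y": -10, "z": 4, "wx": -0.0, "wy": -0.1, "wz": -0.0}, {"x": -73, "y": -20, "z": 8, "wx": -0.0, "wy": -0.1, "wz": -0.0}, {"x": -110, "y": -29, "z": 12, "wx": -0.0, "wy": -0.1, "wz": -0.0}, {"x": -147, "y": -39, "z": 16, "wx": -0.0, "wy": -0.1, "wz": -0.0}, {"x": -183, "y": -49, "z": 20, "wx": -0.0, "wy": -0.1, "wz": -0.0}, {"x": -220, "y": -59, "z": 25, "wx": -0.0, "wy": -0.1, "wz": -0.0}, {"x": -256, "y": -69, "z": 29, "wx": -0.1, "wy": -0.1, "wz": -0.0}, {"x": -293, "y": -79, "z": 33, "wx": -0.1, "wy": -0.1, "wz": -0.0}, {"x": -330, "y": -88, "z": 37, "wx": -0.1, "wy": -0.1, "wz": -0.0}, {"x": -366, "y": -98, "z": 41, "wx": -0.1, "wy": -0.1, "wz": -0.0}]
```

Request:
move_arm --motion '[{"x":-37,"y":-10,"z":0,"wx":0,"wy":0,"wz":0},{"x":-73,"y":-20,"z":0,"wx":0,"wy":0,"wz":0},{"x":-110,"y":-29,"z":0,"wx":0,"wy":0,"wz":0},{"x":-147,"y":-39,"z":5,"wx":0,"wy":0,"wz":0},{"x":-183,"y":-49,"z":10,"wx":0,"wy":0,"wz":0},{"x":-220,"y":-59,"z":15,"wx":0,"wy":0,"wz":0},{"x":-256,"y":-69,"z":20,"wx":0,"wy":0,"wz":0},{"x":-293,"y":-79,"z":25,"wx":0,"wy":0,"wz":0},{"x":-330,"y":-88,"z":33,"wx":0,"wy":0,"wz":0},{"x":-366,"y":-98,"z":41,"wx":0,"wy":0,"wz":0}]'

```text
time_s: 3.07
ee_pos: [0.435, 0.1023, 0.3413]
tool_rot: [-2.453, 1.961, -0.005]
wrist_force: [0.7, -0.5, -0.2]
width: 0.998
```

```bash
python3 - <<'E'
from plan import *
s,g,phi=now(); print(g,phi,s["qpos"],s["time_s"],s["tool_rot"])
im=imaging.get_image("wrist"); save(im,"c.png")
for n in ("tall_mid",):
    for d in nets.find_in(n,"wrist")[:2]: print(d["conf"],w(im,d["at"]))
P=np.array([.4355,.1008,.28]); print("rim centre expected px",proj(im,P), "tcp axis px",proj(im,[s["ee_pos"][0],s["ee_pos"][1],.28]))
print(np.array(im["extrinsics"]).round(3))
rows(line(g,phi,np.array([.4355,.1008,.25]),0,4))
# kinematics fit
from scipy.optimize import least_squares
D=[((.2639,1.6041,1.2737),(.2855,-.6116,.2387),-1.17087),((-.12193,1.75646,1.50521),(.4202,-.2782,.3823),-.6343),(tuple(s["qpos"][[1,2,4]]),s["ee_pos"],s["qpos"][0])]
def res(k):
    a,b,L1,L2,L3,h=k;o=[]
    for q,p,q1 in D:
        t=np.cumsum(q); r=a+L1*np.sin(t[0])+L2*np.sin(t[1])+L3*np.sin(t[2])+0; zz=h+L1*np.cos(t[0])+L2*np.cos(t[1])+L3*np.cos(t[2])
        rad=p[0]*np.cos(q1)+p[1]*np.sin(q1); o+= [r-rad,zz-p[2],1*(-p[0]*np.sin(q1)+p[1]*np.cos(q1)-b)]
    return o
f=least_squares(res,[0,.02,.4,.4,.25,.3]); print(f.x,f.cost)
E
```

```text
[0.43490893 0.10228219 0.36025385] 0.1738980804044243 [ 1.76202564e-01 -2.30361269e-01  1.92040669e+00 -1.37249377e-03
  1.44844588e+00  1.52522634e+00] 3.0667 [-2.45266131  1.96087537 -0.00481925]
0.91 [0.43928801 0.10671167 0.23258905]
rim centre expected px [257.71607496 209.0080129 ] tcp axis px [255.77434421 209.23409676]
[[ 0.221 -0.929 -0.297  0.513]
 [-0.975 -0.21  -0.069  0.12 ]
 [ 0.002  0.305 -0.952  0.488]
 [ 0.     0.     0.     1.   ]]
[{"x": 3, "y": 0, "z": 26, "wx": 0.2, "wy": 0.1, "wz": 0.4}, {"x": 4, "y": 0, "z": 53, "wx": 0.1, "wy": 0.1, "wz": 0.4}, {"x": 4, "y": 0, "z": 81, "wx": 0.1, "wy": 0.1, "wz": 0.4}, {"x": 4, "y": 0, "z": 109, "wx": 0.0, "wy": 0.1, "wz": 0.4}]
[2.77725923e-04 2.47369119e-02 5.09922800e-01 5.66036523e-01
 9.75749478e-02 9.75743899e-03] 7.099988755117546e-08
```

View pics/c.png

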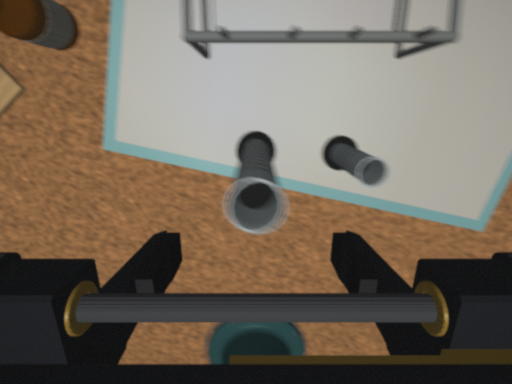

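Request:
move_arm --motion '[{"x":2,"y":0,"z":28,"wx":0,"wy":0,"wz":0.4},{"x":3,"y":0,"z":55,"wx":0,"wy":0,"wz":0.4},{"x":3,"y":0,"z":83,"wx":0,"wy":0,"wz":0.4},{"x":3,"y":0,"z":109,"wx":0,"wy":0,"wz":0.4},{"x":3,"y":0,"z":110,"wx":0,"wy":0,"wz":0.4}]'

```text
time_s: 3.58
ee_pos: [0.4312, 0.1006, 0.2243]
tool_rot: [2.447, -1.958, -0.011]
wrist_force: [-1.0, -0.2, -1.2]
width: 0.998
```

Request:
move_arm --motion '[{"x":0,"y":0,"z":0,"wx":0,"wy":0,"wz":0},{"x":0,"y":0,"z":0,"wx":0,"wy":0,"wz":0},{"x":0,"y":0,"z":0,"wx":0,"wy":0,"wz":0},{"x":0,"y":0,"z":0,"wx":0,"wy":0,"wz":0},{"x":0,"y":0,"z":0,"wx":0,"wy":0,"wz":0},{"x":0,"y":0,"z":0,"wx":0,"wy":0,"wz":0}]' --claw 30

```text
time_s: 4.08
ee_pos: [0.432, 0.1006, 0.2255]
tool_rot: [2.449, -1.959, -0.008]
wrist_force: [0.2, -0.6, -0.3]
width: 0.566
```

Request:
move_arm --motion '[{"x":0,"y":0,"z":0,"wx":0,"wy":0,"wz":0},{"x":0,"y":0,"z":0,"wx":0,"wy":0,"wz":0},{"x":0,"y":0,"z":0,"wx":0,"wy":0,"wz":0},{"x":0,"y":0,"z":0,"wx":0,"wy":0,"wz":0}]'

```text
time_s: 4.42
ee_pos: [0.4319, 0.1006, 0.2255]
tool_rot: [2.449, -1.959, -0.008]
wrist_force: [0.2, -0.1, -0.1]
width: 0.523
```

```bash
python3 - <<'E'
from plan import *
s,g,phi=now(); print(g,phi,toR(g),s["qpos"],s["width"]*88.1,s["wrist_force"],s["time_s"])
# tip path about foot edge: pivot rack-frame
a0=toR(np.array([.4355,.1008,0]))[0]; piv=a0+.034
def pt(th,sg,b=.072,base=-.134,off=0):   # grasp point on axis at s=sg for tilt th deg
    t=np.radians(th); u=np.array([np.sin(t),np.cos(t)]); n=np.array([np.cos(t),-np.sin(t)])
    q=np.array([piv,base])-(.034+off)*n+sg*u; return rack(q[0],b,q[1])
d=toR(g); sg=g[2]; off=-(d[0]-a0); print("sg",sg,"off",off,"piv",piv)
print("A"); rows([(pt(th,sg,d[1],off=off),-th) for th in (3,7,11,15,19,23,27,30.5,34)])
print("check s", [pt(t,sg,d[1],off=off) for t in (0,34,41,42.8)])
E
```

```text
[0.43207928 0.10066652 0.2445305 ] -0.45047806391636763 [-0.1536291   0.07286383  0.1105305 ] [ 1.72553562e-01 -1.72209937e-01  2.08355382e+00  2.77263119e-04
  1.23813403e+00  1.52190233e+00] 46.05039134233022 [ 0.19130439 -0.0955997  -0.07350459] 4.4167
sg 0.2445304990218062 off 0.0033658538333164456 piv -0.11626324240563601
A
[{"x": 0, "y": -12, "z": -2, "wx": -2.5, "wy": 0.0, "wz": -0.1}, {"x": 0, "y": -28, "z": -3, "wx": -6.5, "wy": 0.0, "wz": -0.1}, {"x": 0, "y": -44, "z": -3, "wx": -10.5, "wy": 0.0, "wz": -0.1}, {"x": 0, "y": -60, "z": -2, "wx": -14.5, "wy": 0.0, "wz": -0.1}, {"x": 0, "y": -76, "z": 0, "wx": -18.5, "wy": 0.0, "wz": -0.1}, {"x": 0, "y": -91, "z": 3, "wx": -22.5, "wy": 0.0, "wz": -0.1}, {"x": 0, "y": -107, "z": 7, "wx": -26.5, "wy": 0.1, "wz": -0.1}, {"x": 0, "y": -120, "z": 11, "wx": -30.0, "wy": 0.1, "wz": -0.1}, {"x": 0, "y": -133, "z": 17, "wx": -33.5, "wy": 0.1, "wz": -0.1}]
check s [array([0.43207928, 0.10066652, 0.2445305 ]), array([0.57167888, 0.13225036, 0.22361969]), array([0.59749056, 0.13809015, 0.20906372]), array([0.6038319 , 0.13952485, 0.20480723])]
```

Request:
move_arm --motion '[{"x":0,"y":-12,"z":-2,"wx":-2.5,"wy":0,"wz":0},{"x":0,"y":-28,"z":-3,"wx":-6.5,"wy":0,"wz":0},{"x":0,"y":-44,"z":-3,"wx":-10.5,"wy":0,"wz":0},{"x":0,"y":-60,"z":-2,"wx":-14.5,"wy":0,"wz":0},{"x":0,"y":-76,"z":0,"wx":-18.5,"wy":0,"wz":0},{"x":0,"y":-91,"z":3,"wx":-22.5,"wy":0,"wz":0},{"x":0,"y":-107,"z":7,"wx":-26.5,"wy":0,"wz":0},{"x":0,"y":-120,"z":11,"wx":-30,"wy":0,"wz":0},{"x":0,"y":-133,"z":17,"wx":-33.5,"wy":0,"wz":0},{"x":0,"y":-133,"z":17,"wx":-33.5,"wy":0,"wz":0}]'

```text
time_s: 5.25
ee_pos: [0.5651, 0.1302, 0.2049]
tool_rot: [2.055, -1.643, -0.504]
wrist_force: [0.6, -0.4, 4.1]
width: 0.525
```

```bash
python3 - <<'E'
from plan import *
s,g,phi=now(); print(g,phi,toR(g),s["qpos"],s["width"]*88.1,s["wrist_force"],s["torque"],s["time_s"])
ims=[imaging.get_image(c)["img"] for c in ("scene","top")]
cv2.imwrite("pics/d.png",np.hstack([cv2.resize(ims[0][40:260,130:350],(500,500)),cv2.resize(ims[1][100:350,130:280],(300,500))])[...,::-1])
piv=-.11626; sg=.2445; off=.0034
def pt(th,sg,b=.0729,base=-.134,off=0):
    t=np.radians(th); u=np.array([np.sin(t),np.cos(t)]); n=np.array([np.cos(t),-np.sin(t)])
    q=np.array([piv,base])-(.034+off)*n+sg*u; return rack(q[0],b,q[1])
print(pt(-phi,sg,off=off)-g)
rows([(pt(th,sg,off=off),-th) for th in (36,38,40,41,42)])
E
```

```text
[0.57550749 0.13256744 0.22060004] -34.133144906108484 [-0.00669702  0.07232824  0.08660004] [ 0.19296925  0.50185743  1.45431364 -0.01642443  1.78093965  1.54380079] 46.28004696163076 [ 0.64861978 -0.37213328  4.05421444] [-0.20191098  0.07009389  0.12087929] 5.25
[-0.00337112 -0.00017649  0.00276719]
[{"x": 0, "y": -5, "z": -1, "wx": -2.1, "wy": 0.0, "wz": -0.0}, {"x": 0, "y": -13, "z": -2, "wx": -4.1, "wy": 0.0, "wz": -0.0}, {"x": 0, "y": -21, "z": -3, "wx": -6.1, "wy": 0.0, "wz": -0.0}, {"x": 0, "y": -25, "z": -3, "wx": -7.1, "wy": 0.0, "wz": -0.0}, {"x": 0, "y": -29, "z": -3, "wx": -8.1, "wy": 0.0, "wz": -0.0}]
```

View pics/d.png

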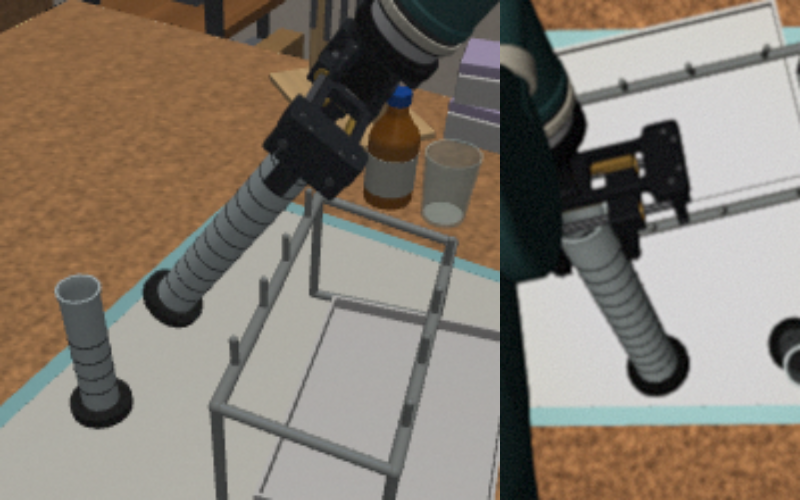

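Request:
move_arm --motion '[{"x":0,"y":-6,"z":-1,"wx":-2.1,"wy":0,"wz":0},{"x":0,"y":-13,"z":-2,"wx":-4.1,"wy":0,"wz":0},{"x":0,"y":-20,"z":-3,"wx":-6.1,"wy":0,"wz":0},{"x":0,"y":-25,"z":-3,"wx":-7.1,"wy":0,"wz":0},{"x":0,"y":-29,"z":-3,"wx":-8.1,"wy":0,"wz":0},{"x":0,"y":-29,"z":-3,"wx":-8.1,"wy":0,"wz":0}]'

```text
time_s: 5.85
ee_pos: [0.5886, 0.1357, 0.1909]
tool_rot: [1.953, -1.562, -0.602]
wrist_force: [0.3, -0.4, -2.1]
width: 0.526
```

```bash
cat > tall.py <<'E'
from fit import *
from plan import rack,toR,now,rows,line,ori,rx,ry,Z
from scipy.optimize import minimize
def tcyl(im,foot,th,al):  # foot centre (underside), tilt deg, azimuth deg in rack frame
    t,a=np.radians([th,al]); u=np.sin(t)*(np.cos(a)*rx+np.sin(a)*ry)+np.cos(t)*Z; e1=np.cross(u,ry); e1/=np.linalg.norm(e1); e2=np.cross(u,e1)
    m=np.zeros((384,512),np.uint8); an=np.linspace(0,2*np.pi,24)
    C=lambda s,r:[foot+s*u+r*(np.cos(k)*e1+np.sin(k)*e2) for k in an]
    hull(im,C(0,.034)+C(.012,.034),m); hull(im,C(.012,.022)+C(.28,.022),m); return m>0
E
python3 - <<'E'
from plan import *
s,g,phi=now(); print(g,phi,toR(g),s["qpos"],s["width"]*88.1,s["wrist_force"],s["torque"],s["time_s"])
E
```

```text
[0.60104042 0.13847146 0.2049682 ] -42.16205315925006 [0.01950933 0.0724524  0.0709682 ] [ 0.19518833  0.64802049  1.31342137 -0.01862399  1.91579295  1.54483412] 46.359355681067306 [ 0.25747897 -0.39587856 -2.10947089] [ 0.19054918 -0.69515274 -0.02857302] 5.85
```

Request:
move_arm --motion '[{"x":0,"y":-4,"z":-0.5,"wx":-1,"wy":0,"wz":0},{"x":0,"y":-8,"z":-1,"wx":-2,"wy":0,"wz":0},{"x":0,"y":-8,"z":-1,"wx":-2,"wy":0,"wz":0},{"x":0,"y":-8,"z":-1,"wx":-2,"wy":0,"wz":0}]'

```text
time_s: 6.18
ee_pos: [0.5929, 0.1366, 0.1879]
tool_rot: [1.921, -1.537, -0.631]
wrist_force: [-7.4, -2.5, 3.2]
width: 0.521
```

```bash
python3 - <<'E'
from plan import *
s,g,phi=now(); print(g,phi,toR(g),s["width"]*88.1,s["wrist_force"],s["torque"],s["time_s"])
im=imaging.get_image("scene"); cv2.imwrite("pics/e.png",cv2.resize(im["img"][40:260,130:350],(600,600))[...,::-1])
E
```

```text
[0.6058761  0.13956702 0.2014531 ] -44.60658658049398 [0.02446755 0.07245388 0.0674531 ] 45.934106151195245 [-7.35597816 -2.54703874  3.1671633 ] [-0.19881383  1.03711887 -0.00526014] 6.1833
```

View pics/e.png

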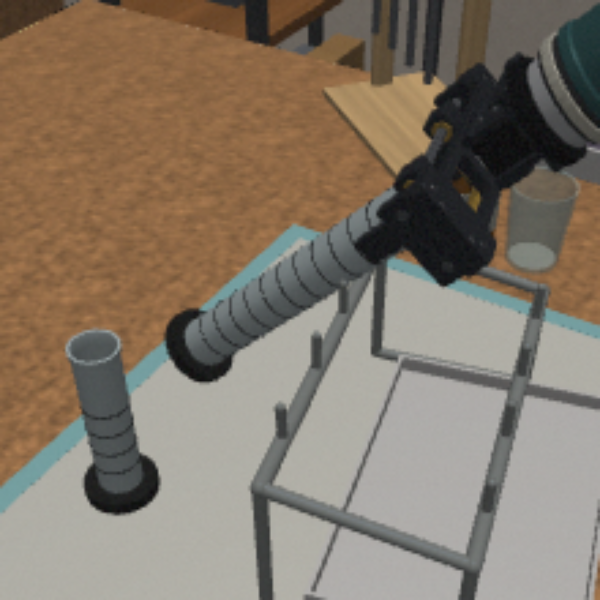

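Request:
move_arm --motion '[{"x":0,"y":1,"z":0,"wx":0,"wy":0,"wz":0},{"x":0,"y":1,"z":0,"wx":0,"wy":0,"wz":0}]'

```text
time_s: 6.4
ee_pos: [0.592, 0.1364, 0.1889]
tool_rot: [1.922, -1.537, -0.63]
wrist_force: [0.3, 0.2, -2.0]
width: 0.518
```

Request:
move_arm --motion '[{"x":0,"y":0,"z":0,"wx":0,"wy":0,"wz":0},{"x":0,"y":0,"z":0,"wx":0,"wy":0,"wz":0},{"x":0,"y":0,"z":0,"wx":0,"wy":0,"wz":0},{"x":0,"y":0,"z":0,"wx":0,"wy":0,"wz":0},{"x":0,"y":0,"z":0,"wx":0,"wy":0,"wz":0},{"x":0,"y":0,"z":0,"wx":0,"wy":0,"wz":0},{"x":0,"y":0,"z":0,"wx":0,"wy":0,"wz":0},{"x":0,"y":0,"z":0,"wx":0,"wy":0,"wz":0},{"x":0,"y":0,"z":0,"wx":0,"wy":0,"wz":0},{"x":0,"y":0,"z":0,"wx":0,"wy":0,"wz":0}]' --claw 88

```text
time_s: 7.23
ee_pos: [0.592, 0.1364, 0.1889]
tool_rot: [1.922, -1.537, -0.63]
wrist_force: [0.3, 0.2, -0.5]
width: 0.998
```

Request:
move_arm --motion '[{"x":0,"y":0,"z":-15,"wx":0,"wy":0,"wz":0},{"x":0,"y":0,"z":-40,"wx":0,"wy":0,"wz":0},{"x":0,"y":0,"z":-70,"wx":0,"wy":0,"wz":0},{"x":0,"y":0,"z":-90,"wx":0,"wy":0,"wz":0},{"x":0,"y":0,"z":-90,"wx":0,"wy":0,"wz":0}]'

```text
time_s: 7.65
ee_pos: [0.6562, 0.1508, 0.2561]
tool_rot: [1.927, -1.541, -0.625]
wrist_force: [0.7, -0.1, 0.1]
width: 0.997
```

```bash
cat > fitall.py <<'E'
from tall import *
np.set_printoptions(precision=4,suppress=True)
def fitt(x0,cams=("scene","top")):
    I={c:imaging.get_image(c) for c in cams}; S={c:nets.silhouettes("tall_mid",c) for c in cams}
    k=[c for c in cams if S[c]]; B=lambda m:cv2.GaussianBlur(m.astype(np.float32),(0,0),2)
    # x: foot centre (rack frame) , th, az ; where the robot hides it, fit is off
    f=lambda x:-np.mean([iou(tcyl(I[c],rack(*x[:3]),x[3],x[4]),S[c][0]["region"]) for c in k])
    X,v=opt(f,x0,[.02,.02,.02,8,8]); t,a=np.radians(X[3:]); mid=X[:3]+.14*np.array([np.sin(t)*np.cos(a),np.sin(t)*np.sin(a),np.cos(t)])
    print(k,"foot(rack)",X[:3],"tilt,az",X[3:],"mid(rack)",mid,"iou",-v); return X,I
E
python3 - <<'E'
from fitall import *
s,g,phi=now(); print(g,phi,toR(g),s["width"]*88.1,s["wrist_force"],s["time_s"],s["qpos"])
X,I=fitt([-.141,.072,-.111,43,0.])
im=I["scene"]["img"].copy(); cv2.imwrite("pics/f.png",cv2.resize(im[40:260,130:350],(600,600))[...,::-1])
E
```

```text
[0.6691 0.1538 0.2698] -44.17514880784662 [0.0893 0.0723 0.1358] 87.83333677735395 [ 0.7116 -0.0603  0.1139] 7.65 [ 0.1974  0.7704  1.0097 -0.0198  2.1322  1.5431]
['scene', 'top'] foot(rack) [-0.144   0.0702 -0.1122] tilt,az [43.0773  0.258 ] mid(rack) [-0.0484  0.0706 -0.0099] iou 0.9396846183752205
```

View pics/f.png

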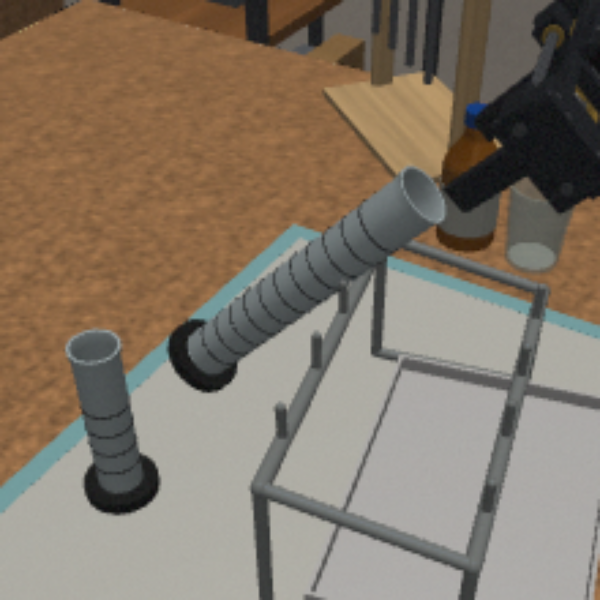

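```bash
cat > ik.py <<'E'
from plan import *
from scipy.optimize import least_squares
D=[((.2639,1.60407,1.2737),(.2855,-.6116,.2387),-1.17087),((-.12193,1.75646,1.50521),(.42015,-.27818,.38227),-.6343),((-.23036,1.92041,1.44845),(.4350,.1023,.3413),.1762),((.50186,1.45431,1.78094),(.5651,.1302,.2049),.19297),((.64802,1.31342,1.91579),(.5886,.1357,.1909),.19519),((.7704,1.0097,2.1322),(.6562,.1508,.2561),.1974)]
def res(k):
    a,b,L1,L2,L3,h=k;o=[]
    for q,p,q1 in D:
        t=np.cumsum(q); r=a+L1*np.sin(t[0])+L2*np.sin(t[1])+L3*np.sin(t[2]); z=h+L1*np.cos(t[0])+L2*np.cos(t[1])+L3*np.cos(t[2])
        o+=[r-(p[0]*np.cos(q1)+p[1]*np.sin(q1)),z-p[2],-p[0]*np.sin(q1)+p[1]*np.cos(q1)-b]
    return o
K=least_squares(res,[0,.02,.4,.4,.25,.3])
def ik(g,phi):
    a,b,L1,L2,L3,h=K.x; p=np.radians(phi); zt=np.array([np.sin(p),-np.cos(p)]); t=np.array([np.hypot(g[0],g[1]),g[2]])+.019*zt
    wc=t-L3*zt-[a,h]; d=np.hypot(*wc); c=(d*d-L1**2-L2**2)/(2*L1*L2)
    if abs(c)>1: return None
    q3=np.arccos(c); q2=np.arctan2(wc[0],wc[1])-np.arctan2(L2*np.sin(q3),L1+L2*c); return np.round([q2,q3,np.pi-p-q2-q3],2),np.round(wc+[a,h],3)
E
python3 - <<'E'
from ik import *
print(K.x,np.abs(K.fun).max())
for s in (.09,.105,.12):
  g=rack(-.144+.683*s,.0702,-.1122+.73*s)
  for phi in (0,15,30,47): print(s,g.round(3),phi,ik(g,phi))
E
```

```text
[-1.04629731e-05  2.19628306e-02  5.11489353e-01  5.65951539e-01
  3.40101209e-01  2.50730771e-01] 0.0030003550633853036
0.09 [0.502 0.114 0.088] 0 (array([0.14, 2.1 , 0.91]), array([0.515, 0.409]))
0.09 [0.502 0.114 0.088] 15 (array([-0.  ,  2.27,  0.61]), array([0.432, 0.398]))
0.09 [0.502 0.114 0.088] 30 (array([-0.1 ,  2.44,  0.28]), array([0.354, 0.366]))
0.09 [0.502 0.114 0.088] 47 (array([-0.12,  2.61, -0.17]), array([0.28 , 0.306]))
0.105 [0.512 0.116 0.098] 0 (array([0.14, 2.07, 0.93]), array([0.525, 0.42 ]))
0.105 [0.512 0.116 0.098] 15 (array([0.  , 2.25, 0.63]), array([0.442, 0.409]))
0.105 [0.512 0.116 0.098] 30 (array([-0.1 ,  2.42,  0.3 ]), array([0.364, 0.377]))
0.105 [0.512 0.116 0.098] 47 (array([-0.13,  2.59, -0.14]), array([0.29 , 0.317]))
0.12 [0.522 0.118 0.109] 0 (array([0.14, 2.04, 0.96]), array([0.535, 0.431]))
0.12 [0.522 0.118 0.109] 15 (array([0.  , 2.22, 0.66]), array([0.452, 0.42 ]))
0.12 [0.522 0.118 0.109] 30 (array([-0.1 ,  2.39,  0.33]), array([0.375, 0.387]))
0.12 [0.522 0.118 0.109] 47 (array([-0.13,  2.57, -0.11]), array([0.3  , 0.328]))
```

```bash
python3 - <<'E'
from ik import *
s,g,phi=now()
a,b,c,=rack(.06,.0715,.25),rack(-.05,.0705,.20),rack(-.116,.0704,.0564)
rows(line(g,phi,a,-20,4)+line(a,-20,b,4,4))
for x,f in ((a,-20),(b,4),(c,28)): print(ik(x,f))
E
```

```text
[{"x": 0, "y": 23, "z": -17, "wx": 6.2, "wy": 0.0, "wz": -0.0}, {"x": 0, "y": 47, "z": -34, "wx": 12.4, "wy": 0.0, "wz": -0.0}, {"x": 1, "y": 70, "z": -51, "wx": 18.5, "wy": 0.0, "wz": -0.0}, {"x": 1, "y": 94, "z": -68, "wx": 24.7, "wy": 0.0, "wz": -0.0}, {"x": 1, "y": 103, "z": -41, "wx": 30.7, "wy": 0.0, "wz": -0.0}, {"x": 1, "y": 112, "z": -14, "wx": 36.7, "wy": 0.0, "wz": -0.0}, {"x": 2, "y": 121, "z": 13, "wx": 42.7, "wy": 0.0, "wz": -0.1}, {"x": 2, "y": 131, "z": 40, "wx": 48.7, "wy": 0.0, "wz": -0.1}]
(array([0.41, 1.23, 1.86]), array([0.767, 0.686]))
(array([-0.06,  1.82,  1.31]), array([0.525, 0.654]))
(array([-0.35,  2.39,  0.61]), array([0.331, 0.474]))
```

Request:
move_arm --motion '[{"x":0,"y":23,"z":-17,"wx":6.2,"wy":0,"wz":0},{"x":0,"y":47,"z":-34,"wx":12.4,"wy":0,"wz":0},{"x":1,"y":70,"z":-51,"wx":18.5,"wy":0,"wz":0},{"x":1,"y":94,"z":-68,"wx":24.7,"wy":0,"wz":0},{"x":1,"y":103,"z":-41,"wx":30.7,"wy":0,"wz":0},{"x":1,"y":112,"z":-14,"wx":36.7,"wy":0,"wz":0},{"x":2,"y":121,"z":13,"wx":42.7,"wy":0,"wz":0},{"x":2,"y":131,"z":40,"wx":48.7,"wy":0,"wz":0}]'

```text
time_s: 8.52
ee_pos: [0.5325, 0.121, 0.3138]
tool_rot: [-2.408, 1.926, -0.071]
wrist_force: [0.3, 0.6, 1.6]
width: 1.0
```

```bash
python3 - <<'E'
from ik import *
s,g,phi=now(); print(g,phi,toR(g),s["qpos"],s["time_s"])
c=rack(-.116,.0704,.0564); rows(line(g,phi,c,28,5)+[(c,28)])
E
```

```text
[0.53113233 0.12070639 0.33275308] 4.244408631562472 [-0.05259564  0.07055179  0.19875308] [ 0.17570927 -0.06884688  1.83168484  0.00355662  1.30475677  1.52420834] 8.5167
[{"x": 0, "y": 13, "z": 27, "wx": 4.8, "wy": -0.0, "wz": -0.1}, {"x": 0, "y": 26, "z": 55, "wx": 9.5, "wy": -0.0, "wz": -0.1}, {"x": 0, "y": 40, "z": 82, "wx": 14.3, "wy": -0.0, "wz": -0.1}, {"x": 0, "y": 53, "z": 109, "wx": 19.0, "wy": -0.0, "wz": -0.1}, {"x": 0, "y": 66, "z": 136, "wx": 23.8, "wy": -0.0, "wz": -0.1}, {"x": 0, "y": 66, "z": 136, "wx": 23.8, "wy": -0.0, "wz": -0.1}]
```

Request:
move_arm --motion '[{"x":0,"y":13,"z":27,"wx":4.8,"wy":0,"wz":0},{"x":0,"y":26,"z":55,"wx":9.5,"wy":0,"wz":0},{"x":0,"y":40,"z":82,"wx":14.3,"wy":0,"wz":0},{"x":0,"y":53,"z":109,"wx":19,"wy":0,"wz":0},{"x":0,"y":66,"z":136,"wx":23.8,"wy":0,"wz":0},{"x":0,"y":66,"z":136,"wx":23.8,"wy":0,"wz":0}]'

```text
time_s: 9.02
ee_pos: [0.4547, 0.1052, 0.148]
tool_rot: [-2.156, 1.725, -0.393]
wrist_force: [-7.9, -1.0, -8.9]
width: 0.999
```

```bash
python3 - <<'E'
from ik import *
s,g,phi=now(); print(g,phi,toR(g),s["qpos"],s["time_s"])
c=rack(-.0703,.0704,-.0293); print(ik(c,28)); rows(line(g,phi,c,28,5)+[(c,28)])
im=imaging.get_image("wrist"); save(im,"g.png")
E
```

```text
[0.44660186 0.10330361 0.16510632] 25.849206681280023 [-0.13888259  0.07223123  0.03110632] [ 0.14895011 -0.35014438  2.43270709  0.05972323  0.60991788  1.45759039] 9.0167
(array([-0.1 ,  2.39,  0.37]), array([0.376, 0.388]))
[{"x": 0, "y": -7, "z": 17, "wx": 0.4, "wy": 0.1, "wz": -0.1}, {"x": 1, "y": -14, "z": 34, "wx": 0.9, "wy": 0.1, "wz": -0.1}, {"x": 1, "y": -22, "z": 51, "wx": 1.3, "wy": 0.1, "wz": -0.1}, {"x": 2, "y": -29, "z": 67, "wx": 1.7, "wy": 0.1, "wz": -0.1}, {"x": 2, "y": -36, "z": 84, "wx": 2.2, "wy": 0.1, "wz": -0.1}, {"x": 2, "y": -36, "z": 84, "wx": 2.2, "wy": 0.1, "wz": -0.1}]
```

View pics/g.png

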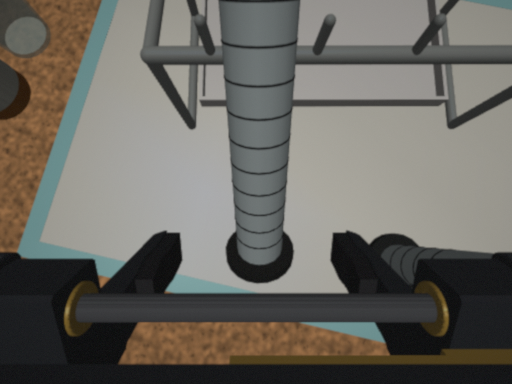

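```bash
python3 - <<'E'
from ik import *
s,g,phi=now(); print(g,phi,toR(g),s["qpos"],s["time_s"],s["wrist_force"],s["torque"])
c=rack(-.0703,.0704,-.0293); rows(line(g,phi,c,28,6)+[(c,28)])
E
```

```text
[0.45345552 0.10436017 0.17298522] 26.322119406955995 [-0.13196473  0.07174936  0.03898522] [ 0.14912863 -0.34802641  2.41776975  0.05904227  0.61443261  1.45864515] 9.0667 [ 0.54915772  0.39382172 -0.20891546] [-0.01518711  0.14749624 -0.01911373]
[{"x": 0, "y": -4, "z": 15, "wx": 0.3, "wy": 0.1, "wz": -0.1}, {"x": 1, "y": -9, "z": 30, "wx": 0.6, "wy": 0.1, "wz": -0.1}, {"x": 1, "y": -13, "z": 44, "wx": 0.8, "wy": 0.1, "wz": -0.1}, {"x": 1, "y": -17, "z": 59, "wx": 1.1, "wy": 0.1, "wz": -0.1}, {"x": 1, "y": -21, "z": 74, "wx": 1.4, "wy": 0.1, "wz": -0.1}, {"x": 1, "y": -26, "z": 89, "wx": 1.7, "wy": 0.1, "wz": -0.1}, {"x": 1, "y": -26, "z": 89, "wx": 1.7, "wy": 0.1, "wz": -0.1}]
```

Request:
move_arm --motion '[{"x":0,"y":-4,"z":12,"wx":0.3,"wy":0,"wz":0},{"x":1,"y":-9,"z":28,"wx":0.6,"wy":0,"wz":0},{"x":1,"y":-13,"z":44,"wx":0.8,"wy":0,"wz":0},{"x":1,"y":-17,"z":59,"wx":1.1,"wy":0,"wz":0},{"x":1,"y":-21,"z":72,"wx":1.4,"wy":0,"wz":0},{"x":1,"y":-24,"z":81,"wx":1.7,"wy":0,"wz":0},{"x":1,"y":-25,"z":86,"wx":1.7,"wy":0,"wz":0},{"x":1,"y":-26,"z":88,"wx":1.7,"wy":0,"wz":0},{"x":1,"y":-26,"z":88,"wx":1.7,"wy":0,"wz":0},{"x":1,"y":-26,"z":88,"wx":1.7,"wy":0,"wz":0}]'

```text
time_s: 9.9
ee_pos: [0.5235, 0.1193, 0.0896]
tool_rot: [-2.129, 1.704, -0.423]
wrist_force: [-1.1, 0.1, 0.4]
width: 1.001
```

```bash
python3 - <<'E'
from fitall import *
s,g,phi=now(); print(g,phi,toR(g),s["qpos"],s["time_s"],s["wrist_force"],s["torque"])
im=imaging.get_image("scene"); cv2.imwrite("pics/i.png",cv2.resize(im["img"][40:260,130:350],(600,600))[...,::-1])
E
```

```text
[0.5148 0.1173 0.1064] 28.05712429755694 [-0.0693  0.0708 -0.0276] [ 0.1572 -0.1005  2.3841  0.089   0.3706  1.4321] 9.9 [-1.0672  0.1222  0.3885] [-0.0381  0.192  -0.0256]
```

View pics/i.png

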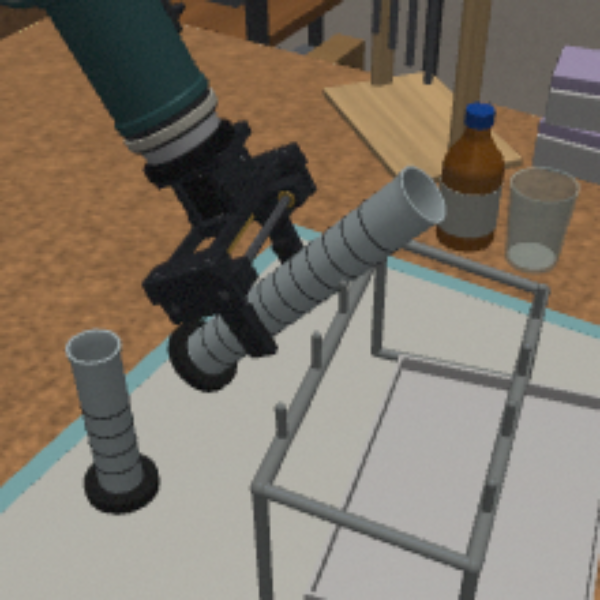

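Request:
move_arm --motion '[{"x":0,"y":0,"z":0,"wx":0,"wy":0,"wz":0},{"x":0,"y":0,"z":0,"wx":0,"wy":0,"wz":0},{"x":0,"y":0,"z":0,"wx":0,"wy":0,"wz":0},{"x":0,"y":0,"z":0,"wx":0,"wy":0,"wz":0},{"x":0,"y":0,"z":0,"wx":0,"wy":0,"wz":0},{"x":0,"y":0,"z":0,"wx":0,"wy":0,"wz":0},{"x":0,"y":0,"z":0,"wx":0,"wy":0,"wz":0},{"x":0,"y":0,"z":0,"wx":0,"wy":0,"wz":0},{"x":0,"y":0,"z":0,"wx":0,"wy":0,"wz":0},{"x":0,"y":0,"z":0,"wx":0,"wy":0,"wz":0}]' --claw 30

```text
time_s: 10.78
ee_pos: [0.5232, 0.1191, 0.0894]
tool_rot: [-2.129, 1.704, -0.423]
wrist_force: [-0.6, -1.3, -0.3]
width: 0.499
```

```bash
cat > p2.py <<'E'
from ik import *
# cylinder in the grip: axial s of grasp, offset of grasp from axis (towards back side), tool pitch = th0phi - tilt
SG=.1128; OFF=.0033; SUM=43.1+28.06
def gp(th,sr,lift,b=.070):
    """grasp pose for tilt th, touching front rod (raised by lift along normal) with rod at axial position sr"""
    t=np.radians(th); u=np.array([np.sin(t),np.cos(t)]); n=np.array([np.cos(t),-np.sin(t)])
    foot=-(.028+lift)*n-sr*u; q=foot+SG*u-OFF*n; return rack(q[0],b,q[1]),SUM-th
E
python3 - <<'E'
from p2 import *
s,g,phi=now(); print(toR(g),phi,s["width"]*88.1,s["wrist_force"],s["torque"],s["time_s"])
print(toR(gp(43.1,.177,0)[0]))
# lift then tip
N=10
ths=np.linspace(43.1,98,11)[1:]; 
W=[gp(43.1,.170,.012)]+[gp(th,.17-.105*i/9,.012+.003*min(i,4)) for i,th in enumerate(np.linspace(43.1,96,10)[1:],1)]
rows(W)
for g_,f in W[::3]+[W[-1]]: print(g_.round(3),toR(g_).round(3),round(f,1),ik(g_,f))
E
```

```text
[-0.06963079  0.0707523  -0.02778341] 28.052889287730313 43.94876645098254 [-0.64067383 -1.31144029 -0.26689397] [-0.15977369  0.27179642 -0.03251054] 10.7833
[-0.06672026  0.07       -0.02548995]
[{"x": 1, "y": -6, "z": -14, "wx": 0.0, "wy": 0.1, "wz": -0.1}, {"x": 1, "y": -18, "z": -27, "wx": -5.9, "wy": 0.1, "wz": -0.1}, {"x": 1, "y": -31, "z": -37, "wx": -11.7, "wy": 0.1, "wz": -0.1}, {"x": 1, "y": -45, "z": -44, "wx": -17.6, "wy": 0.1, "wz": -0.1}, {"x": 1, "y": -61, "z": -49, "wx": -23.5, "wy": 0.1, "wz": -0.1}, {"x": 1, "y": -76, "z": -48, "wx": -29.4, "wy": 0.1, "wz": -0.1}, {"x": 1, "y": -91, "z": -45, "wx": -35.3, "wy": 0.1, "wz": -0.1}, {"x": 1, "y": -106, "z": -38, "wx": -41.1, "wy": 0.1, "wz": -0.1}, {"x": 0, "y": -119, "z": -30, "wx": -47.0, "wy": 0.1, "wz": -0.1}, {"x": 0, "y": -130, "z": -18, "wx": -52.9, "wy": 0.1, "wz": -0.1}]
[0.514 0.116 0.122] [-0.071  0.07  -0.012] 28.1 (array([-0.13,  2.38,  0.41]), array([0.376, 0.405]))
[0.539 0.122 0.169] [-0.045  0.07   0.035] 10.4 (array([0.  , 2.08, 0.88]), array([0.494, 0.485]))
[0.584 0.132 0.191] [0.001 0.07  0.057] -7.2 (array([0.25, 1.76, 1.26]), array([0.639, 0.509]))
[0.635 0.144 0.184] [0.053 0.07  0.05 ] -24.8 (array([0.54, 1.42, 1.62]), array([0.785, 0.475]))
[0.635 0.144 0.184] [0.053 0.07  0.05 ] -24.8 (array([0.54, 1.42, 1.62]), array([0.785, 0.475]))
```

```bash
python3 - <<'E'
from p2 import *
W=[gp(43.1,.174,.008),gp(43.1,.170,.018)]+[gp(th,.17-.06*i/8,.018+.006*min(i,4)) for i,th in enumerate(np.linspace(43.1,79.1,9)[1:],1)]
rows(W)
for g_,f in W: print(toR(g_).round(3),round(f,1))
E
```

```text
[{"x": 1, "y": -4, "z": -9, "wx": 0.0, "wy": 0.1, "wz": -0.1}, {"x": 1, "y": -4, "z": -20, "wx": 0.0, "wy": 0.1, "wz": -0.1}, {"x": 1, "y": -11, "z": -33, "wx": -4.5, "wy": 0.1, "wz": -0.1}, {"x": 1, "y": -19, "z": -45, "wx": -9.0, "wy": 0.1, "wz": -0.1}, {"x": 1, "y": -29, "z": -56, "wx": -13.5, "wy": 0.1, "wz": -0.1}, {"x": 1, "y": -40, "z": -66, "wx": -18.0, "wy": 0.1, "wz": -0.1}, {"x": 1, "y": -52, "z": -68, "wx": -22.5, "wy": 0.1, "wz": -0.1}, {"x": 1, "y": -64, "z": -68, "wx": -27.0, "wy": 0.1, "wz": -0.1}, {"x": 1, "y": -76, "z": -67, "wx": -31.5, "wy": 0.1, "wz": -0.1}, {"x": 1, "y": -88, "z": -65, "wx": -36.0, "wy": 0.1, "wz": -0.1}]
[-0.071  0.07  -0.018] 28.1
[-0.075  0.07  -0.008] 28.1
[-0.074  0.07   0.007] 23.6
[-0.071  0.07   0.022] 19.1
[-0.066  0.07   0.037] 14.6
[-0.059  0.07   0.051] 10.1
[-0.048  0.07   0.059] 5.6
[-0.036  0.07   0.065] 1.1
[-0.024  0.07   0.069] -3.4
[-0.011  0.07   0.073] -7.9
```

Request:
move_arm --motion '[{"x":1,"y":-3,"z":-9,"wx":0,"wy":0,"wz":0},{"x":1,"y":-4,"z":-20,"wx":0,"wy":0,"wz":0},{"x":1,"y":-11,"z":-33,"wx":-4.5,"wy":0,"wz":0},{"x":1,"y":-19,"z":-45,"wx":-9,"wy":0,"wz":0},{"x":1,"y":-29,"z":-56,"wx":-13.5,"wy":0,"wz":0},{"x":1,"y":-40,"z":-66,"wx":-18,"wy":0,"wz":0},{"x":1,"y":-52,"z":-68,"wx":-22.5,"wy":0,"wz":0},{"x":1,"y":-64,"z":-68,"wx":-27,"wy":0,"wz":0},{"x":1,"y":-76,"z":-67,"wx":-31.5,"wy":0,"wz":0},{"x":1,"y":-88,"z":-65,"wx":-36,"wy":0,"wz":0}]'

```text
time_s: 11.62
ee_pos: [0.5702, 0.1285, 0.1898]
tool_rot: [2.366, -1.893, -0.136]
wrist_force: [0.4, -0.2, -1.7]
width: 0.499
```

```bash
python3 - <<'E'
from p2 import *
s,g,phi=now(); print(toR(g),phi,s["width"]*88.1,s["wrist_force"],s["torque"],s["time_s"])
W=[gp(th,.11-.045*i/7,.042-.003*i) for i,th in enumerate(np.linspace(79.1,98,8)[1:],1)]
rows(W+[W[-1]])
for g_,f in W: print(toR(g_).round(3),round(f,1))
E
```

```text
[-0.01013929  0.06947381  0.07458173] -8.05927675001829 43.97899963715718 [ 0.38899104 -0.22512025 -1.7277242 ] [ 0.10736987 -0.11652926  0.00166991] 11.6167
[{"x": 0, "y": -9, "z": 2, "wx": -2.6, "wy": 0.1, "wz": -0.0}, {"x": 0, "y": -18, "z": 3, "wx": -5.3, "wy": 0.1, "wz": -0.0}, {"x": 0, "y": -27, "z": 5, "wx": -8.0, "wy": 0.1, "wz": -0.0}, {"x": 0, "y": -36, "z": 7, "wx": -10.7, "wy": 0.1, "wz": -0.0}, {"x": 0, "y": -45, "z": 11, "wx": -13.4, "wy": 0.1, "wz": -0.0}, {"x": 0, "y": -54, "z": 14, "wx": -16.1, "wy": 0.1, "wz": -0.0}, {"x": 0, "y": -62, "z": 19, "wx": -18.8, "wy": 0.1, "wz": -0.0}, {"x": 0, "y": -62, "z": 19, "wx": -18.8, "wy": 0.1, "wz": -0.0}]
[-0.001  0.07   0.071] -10.6
[0.009 0.07  0.068] -13.3
[0.019 0.07  0.065] -16.0
[0.028 0.07  0.061] -18.7
[0.038 0.07  0.057] -21.4
[0.046 0.07  0.051] -24.1
[0.055 0.07  0.045] -26.8
```

Request:
move_arm --motion '[{"x":0,"y":-9,"z":1,"wx":-2.6,"wy":0,"wz":0},{"x":0,"y":-18,"z":2,"wx":-5.3,"wy":0,"wz":0},{"x":0,"y":-27,"z":4,"wx":-8,"wy":0,"wz":0},{"x":0,"y":-36,"z":6,"wx":-10.7,"wy":0,"wz":0},{"x":0,"y":-45,"z":9,"wx":-13.4,"wy":0,"wz":0},{"x":0,"y":-54,"z":13,"wx":-16.1,"wy":0,"wz":0},{"x":0,"y":-61,"z":17,"wx":-18.8,"wy":0,"wz":0},{"x":0,"y":-62,"z":18,"wx":-18.8,"wy":0,"wz":0},{"x":0,"y":-62,"z":18,"wx":-18.8,"wy":0,"wz":0}]'

```text
time_s: 12.37
ee_pos: [0.6275, 0.1414, 0.1615]
tool_rot: [2.145, -1.715, -0.413]
wrist_force: [-0.0, -0.2, -1.9]
width: 0.498
```

```bash
python3 - <<'E'
from fitall import *
import p2
s,g,phi=now(); print(toR(g),phi,s["width"]*88.1,s["wrist_force"],s["torque"],s["time_s"])
X,I=fitt([-.065,.07,.05,98,0.],("scene",))
cv2.imwrite("pics/j.png",np.hstack([cv2.resize(I["scene"]["img"][40:260,130:350],(450,450)),cv2.resize(imaging.get_image("top")["img"][100:280,130:310],(350,450))])[...,::-1])
p2.rows([p2.gp(th,.065,l) for th,l in ((98.5,.016),(99,.011),(99.5,.007),(100,.004),(100.1,.001),(100.1,-.001))])
E
```

```text
[0.0546 0.0694 0.0444] -26.956061286377842 43.875824759210055 [-0.0363 -0.1915 -1.9243] [ 0.0909 -0.3217  0.0155] 12.3667
['scene'] foot(rack) [-0.0584  0.0778  0.052 ] tilt,az [98.7652  1.3912] mid(rack) [0.0799 0.0811 0.0306] iou 0.6730886850152905
[{"x": 0, "y": -3, "z": 7, "wx": -0.6, "wy": 0.1, "wz": -0.0}, {"x": 0, "y": -5, "z": 12, "wx": -1.1, "wy": 0.1, "wz": -0.0}, {"x": 0, "y": -6, "z": 16, "wx": -1.6, "wy": 0.1, "wz": -0.0}, {"x": 0, "y": -8, "z": 19, "wx": -2.1, "wy": 0.1, "wz": -0.0}, {"x": 0, "y": -9, "z": 22, "wx": -2.2, "wy": 0.1, "wz": -0.0}, {"x": 0, "y": -9, "z": 24, "wx": -2.2, "wy": 0.1, "wz": -0.0}]
```

View pics/j.png

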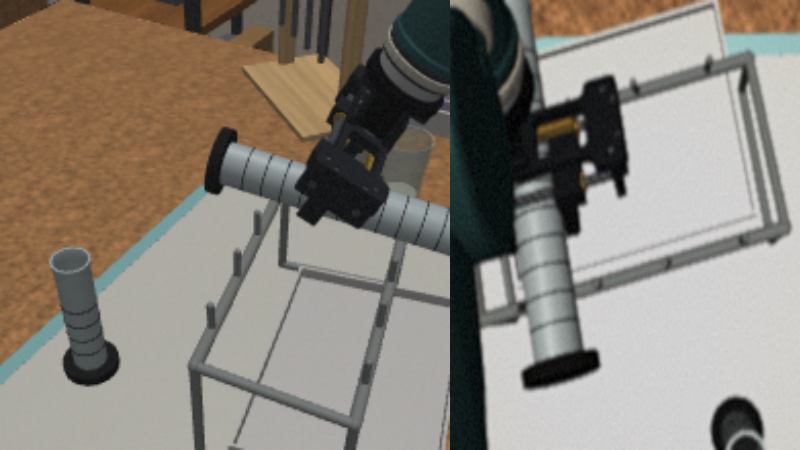

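Request:
move_arm --motion '[{"x":0,"y":-3,"z":7,"wx":-0.6,"wy":0,"wz":0},{"x":0,"y":-5,"z":12,"wx":-1.1,"wy":0,"wz":0},{"x":0,"y":-6,"z":16,"wx":-1.6,"wy":0,"wz":0},{"x":0,"y":-8,"z":19,"wx":-2.1,"wy":0,"wz":0},{"x":0,"y":-8,"z":20,"wx":-2.1,"wy":0,"wz":0},{"x":0,"y":-8,"z":20,"wx":-2.1,"wy":0,"wz":0}]'

```text
time_s: 13.02
ee_pos: [0.625, 0.1409, 0.1418]
tool_rot: [2.12, -1.695, -0.44]
wrist_force: [-0.4, 0.4, -2.4]
width: 0.497
```

Request:
move_arm --motion '[{"x":0,"y":-0.5,"z":1,"wx":0,"wy":0,"wz":0},{"x":0,"y":-1,"z":2,"wx":0,"wy":0,"wz":0},{"x":0,"y":-1,"z":2,"wx":0,"wy":0,"wz":0}]'

```text
time_s: 13.27
ee_pos: [0.6251, 0.1409, 0.14]
tool_rot: [2.12, -1.695, -0.44]
wrist_force: [-0.1, 0.1, -1.5]
width: 0.5
```

```bash
python3 - <<'E'
from p2 import *
s,g,phi=now(); print(toR(g),phi,s["width"]*88.1,s["wrist_force"],s["torque"],s["time_s"]); print(toR(gp(100.1,.065,0)[0]))
im=imaging.get_image("scene"); cv2.imwrite("pics/k.png",cv2.resize(im["img"][60:200,200:340],(600,600))[...,::-1])
E
```

```text
[0.05269923 0.06950557 0.02257921] -28.94981066264995 44.05656193997401 [-0.14685453  0.08642994 -1.46006207] [ 0.06999173 -0.2760737  -0.0170968 ] 13.2667
[0.05254823 0.07       0.02243242]
```

View pics/k.png

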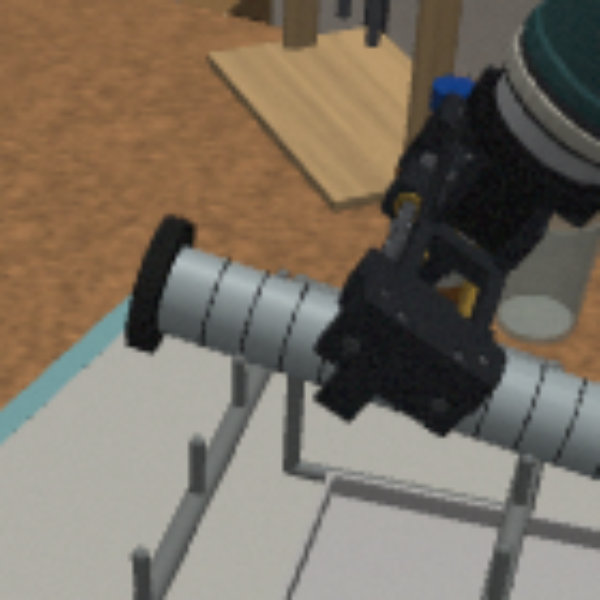

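Request:
move_arm --motion '[{"x":0,"y":-0.5,"z":1,"wx":0,"wy":0,"wz":0},{"x":0,"y":-1,"z":2,"wx":0,"wy":0,"wz":0},{"x":0,"y":-1,"z":2,"wx":0,"wy":0,"wz":0}]'

```text
time_s: 13.57
ee_pos: [0.6251, 0.1409, 0.1396]
tool_rot: [2.121, -1.695, -0.44]
wrist_force: [-1.5, -0.6, 5.6]
width: 0.495
```

Request:
move_arm --motion '[{"x":0,"y":0,"z":0,"wx":0,"wy":0,"wz":0},{"x":0,"y":0,"z":0,"wx":0,"wy":0,"wz":0},{"x":0,"y":0,"z":0,"wx":0,"wy":0,"wz":0},{"x":0,"y":0,"z":0,"wx":0,"wy":0,"wz":0},{"x":0,"y":0,"z":0,"wx":0,"wy":0,"wz":0},{"x":0,"y":0,"z":0,"wx":0,"wy":0,"wz":0},{"x":0,"y":0,"z":0,"wx":0,"wy":0,"wz":0},{"x":0,"y":0,"z":0,"wx":0,"wy":0,"wz":0},{"x":0,"y":0,"z":0,"wx":0,"wy":0,"wz":0},{"x":0,"y":0,"z":0,"wx":0,"wy":0,"wz":0}]' --claw 88

```text
time_s: 14.4
ee_pos: [0.6251, 0.1409, 0.1395]
tool_rot: [2.121, -1.695, -0.44]
wrist_force: [-1.0, 0.4, -1.3]
width: 1.002
```

Request:
move_arm --motion '[{"x":0,"y":0,"z":-10,"wx":0,"wy":0,"wz":0},{"x":0,"y":0,"z":-30,"wx":0,"wy":0,"wz":0},{"x":0,"y":0,"z":-60,"wx":0,"wy":0,"wz":0},{"x":0,"y":0,"z":-95,"wx":0,"wy":0,"wz":0},{"x":0,"y":0,"z":-130,"wx":0,"wy":0,"wz":0},{"x":0,"y":0,"z":-160,"wx":0,"wy":0,"wz":0},{"x":0,"y":0,"z":-175,"wx":0,"wy":0,"wz":0},{"x":0,"y":0,"z":-180,"wx":0,"wy":0,"wz":0},{"x":0,"y":0,"z":-180,"wx":0,"wy":0,"wz":0}]'

```text
time_s: 15.15
ee_pos: [0.7112, 0.16, 0.2989]
tool_rot: [2.123, -1.698, -0.437]
wrist_force: [-1.3, 0.5, -0.6]
width: 1.002
```

```bash
python3 - <<'E'
from fitall import *
s,g,phi=now(); print(toR(g),phi,s["wrist_force"],s["time_s"])
X,I=fitt([-.065,.07,.04,100,0.],("scene",)); X,I=fitt([-.065,.07,.04,100,0.])
S=nets.silhouettes("short_mid","scene"); print("short",opt(lambda x:-iou(cyl(I["scene"],x,.15,.018,.03),S[0]["region"]),[.47,-.04],[.02,.02]))
cv2.imwrite("pics/l.png",np.hstack([cv2.resize(I["scene"]["img"][40:260,130:350],(450,450)),cv2.resize(I["top"]["img"][100:280,130:310],(350,450))])[...,::-1])
E
```

```text
[0.1409 0.069  0.1816] -28.712316244883556 [-1.2573  0.4596 -0.5605] 15.15
['scene'] foot(rack) [-0.0603  0.0722  0.0337] tilt,az [101.1707   2.0463] mid(rack) [0.0769 0.0771 0.0066] iou 0.943384223918575
['scene'] foot(rack) [-0.0582  0.0655  0.0367] tilt,az [100.0965   1.2693] mid(rack) [0.0796 0.0686 0.0121] iou 0.9703612225995678
short (array([ 0.4642, -0.0418]), np.float64(-0.9519774011299436))
```

View pics/l.png

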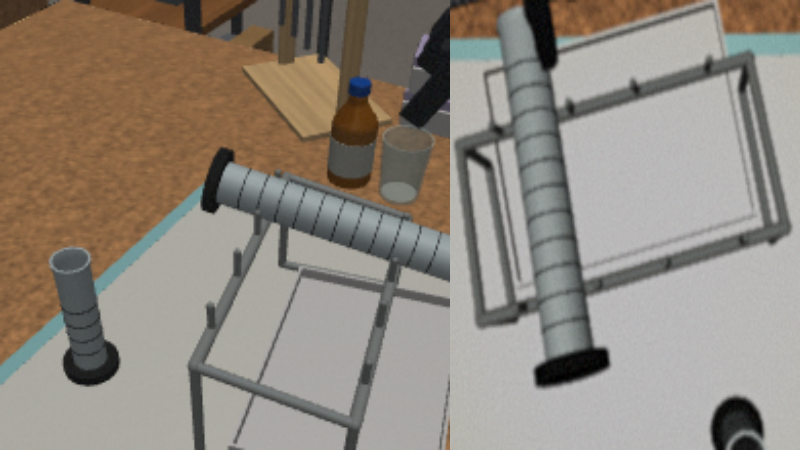

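```bash
python3 -c "
from h import *
print(ticket.hand_in())"
```

```text
the job is handed in; nothing more can be done
None
```

The tall cylinder now lies across both rods in the y = +70 mm bay. I handed the job in at about 15.5 s; it returns no verdict.

- **First go:** I gripped it near the mouth and tipped it about its foot edge until it met the front rod. Then I let go and backed away. The camera fit showed it standing alone at a 43° lean with its foot on the bench.
- **Second go:** I gripped it again 27 mm below its middle, lifted it over the pins while finishing the tip, and lowered it until the wrist force showed contact. Then I opened the gripper and backed about 180 mm clear.

**Last checks, from a two-camera fit (overlap 0.97):**

| Check | Measured | Allowed |
|---|---|---|
| Tilt of the tall cylinder | 100.1° (mouth about 10° down to the back) | 92° to 112° |
| Axis off square to the rods | 1.3° | under 25° |
| Middle, y in the rack frame | 69 mm | 52 to 88 mm |
| Middle, z in the rack frame | 12 mm | under 45 mm |
| Short cylinder's shift from its start | about 1 mm | under 30 mm |

**Disagreements:**
- A fit from the scene camera alone put the middle at y = 77 mm with a tilt of 101.2°, which is still inside the limits.
- I could not measure contact on each rod directly. The height and slope match resting on both.

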